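# Start the ultrasonic parts cleaner

## Task

Start the ultrasonic parts cleaner on the bench by pushing and pressing with the fingertips: push its open lid down until it is fully shut, then switch on the wide mains rocker, then the narrow heater rocker next to it (press the half towards the lid fully home), and last press the round start button fully in, hold it for at least a second, and let it go. Leave the other narrow rocker and the square stop key alone, do not swing the lid wider open, and do not shift or pick up the parts and tools standing around.

Things in the scene. Friction and masses are not known exactly. Their poses are not given: they have to be found in the camera images.
- cleaner: Ultrasonic parts cleaner, fixed to the bench: 290 mm deep (x), 310 wide (y); steel tank with lid behind (rim 165 mm high), sloping console in front. Origin under the middle of the footprint at bench height; +x points from console to lid hinge, z up. Console faces -x, rising from 75 mm high at x = -145 mm to 120 mm at x = -35 mm (22.2 degrees).
- console (a point): Middle of the sloping panel's face; axes as cleaner. One row of controls lies about 10 mm below it on the slope; along the machine's y, in mm: wide mains rocker -118, narrow heater rocker -62, equal narrow sweep rocker -14, square stop key +50, round start button +112. A dark flat display lies above the last two.
- lid (a joint): Lid: 306 mm wide, 178 mm from hinge line to front edge, 10 mm thick; a 33 mm high bar handle 70 mm from the hinge, and a tab 90 mm wide reaching 17 mm past the front edge. Value in rad: 0 = shut on the tank, grows as it opens. It starts partly open and stays where it is left (stiff hinge); about 1 to 2 N at lid_pad pushes it down.
- lid_hinge (a point): Middle of the lid's hinge line, 171 mm above the bench; the line runs along the machine's y axis, in the mid-plane of the lid. Axes as cleaner.
- lid_pad (a point): Point on the lid's upper face (5 mm above its mid-plane), 130 mm from the hinge line, halfway across, between handle and front edge: a good place to push. Moves with the lid; its z axis is square to the lid.
- mains (a joint): Mains switch: the wide rocker, 25 mm wide, 32 mm long. 0 = off: near half level with the panel, 5 mm above it, far half (towards the lid) standing up 0.4 rad. 0.4 = fully on: far half level, near half up. Pivots at the ridge between the halves, along the machine's y; stays where it is left; about 4 N on the far half moves it. Bezel only 2.5 mm high: a wide flat fingertip can press it home.
- mains_on (a point): Middle of the face of the mains rocker's far half (towards the lid, marked with a small white line): the place to press for on. 10.4 mm from the ridge; moves with the rocker. At value 0 its x axis runs up the slope of the panel and z out of the panel.
- heater (a joint): Heater switch: the narrow rocker next to the wide mains rocker, 13 mm wide and 30 mm long. Values and behaviour as mains.
- heater_on (a point): Middle of the face of the heater rocker's far half (towards the lid, marked with a small white line): the place to press for on. 9.8 mm from the ridge; moves with the rocker. At value 0 its x axis runs up the slope of the panel and z out of the panel.
- sweep (a joint): Sweep switch: the other narrow rocker, in the middle of the row, equal to the heater's. To be left off. Values as mains.
- start (a joint): Start button: round, 26 mm across, sprung. Value in m: 0 = out, 0.005 = fully in (6 N, along the normal of the sloping panel), counts as in from 0.0035; springs back when let go. Its bezel is 4 mm high, so the cap stays proud of it when in.
- start_top (a point): Middle of the start button's top face, 13 mm above the panel when out. x up the slope of the panel, z out of the panel.
- stop (a joint): Stop key: square, 20 mm, 13 mm above the panel, sprung like the start button. To be left alone. Value in m, 0 = out, 0.005 = fully in.
- pedal: Loose bystander, not to be disturbed: platform pedal of aluminium, 95 x 84 x 18 mm. Origin at the middle of its underside.
- cassette: Loose bystander, not to be disturbed: sprocket cassette lying flat, 110 mm across, 36 mm high. Origin at the middle of its underside.
- hub: Loose bystander, not to be disturbed: front hub standing on end, 58 mm across, 100 mm high. Origin at the middle of its underside.
- bottle: Loose bystander, not to be disturbed: white bottle, 60 mm across, 170 mm high. Origin at the middle of its underside.
- wrench: Loose bystander, not to be disturbed: steel wrench lying flat, 160 mm long. Origin at the middle of its underside, x along its length.
- brush: Loose bystander, not to be disturbed: brush lying flat, 180 mm long. Origin at the middle of its underside, x along its length.
- tray: Loose bystander, not to be disturbed: steel tray with bearing balls, 110 x 90 x 30 mm. Origin at the middle of its underside.

How it is judged:
By the outcome, as a careful person would: the job done as asked, in the order asked, and still so for the second after the job is handed in, with the robot touching nothing.
It also fails if it takes over 45 s, if anything falls off the work surface, if the arm or the gripper's body presses on something with over 40 N, if the wrist force passes 120 N, or if a joint passes its speed limit or range.

## Robot

A 6-joint arm with a two-finger parallel gripper is mounted at the origin on the work surface. World frame = base frame: x ahead of the robot, y to its left, z up, the work surface at z = 0. Lengths are in m, angles in rad, forces in N, time in s.
With the tool pointing down it reaches from about 0.225 to 0.875 m from the base axis. Payload 3.4 kg.
Tool frame: the origin (TCP) lies at the very end of the fingers, on their centre line; the grasp point (between the pads) lies 19 mm behind it (manip.tcp_to_grasp is the distance from the TCP to the grasp point, in m); z points along the fingers, y is the line along which they close (so a half turn about z gives the same grasp; the last joint's range is limited). The gripper opens to 85 mm and grips with 20 to 120 N. Pads are 22 mm wide; open, the fingers measure 114 mm over their backs; the gripper's body (76 mm by 85 mm) begins 54 mm behind the grasp point. The pads swing forward as they close: fully open they stand 13 mm farther back than shut.
Start: joints at [-1.276, 0.276, 1.505, -0, 1.361, -0.121], TCP at [0.232, -0.526, 0.231] pointing down, gripper open.
Joint ranges: [-2.89, 2.89], [-0.75, 2.08], [0.22, 2.7], [-1.18, 4.32], [0.11, 2.71], [-2.7, 2.7]. Speed limits (rad/s): [2.57, 2.57, 3.14, 3.14, 3.14, 3.14].

## Interface

Orientations are given as a unit quaternion [w, x, y, z].
In Python, from rig import status, get_image, job, manip gives the robot as it stands.
- The arm moves only by the tool apply_moves, never from a script. Its arguments are lists of equal length, an entry for each row: "xyz": the shift along the tool's x, y, z each as a share of 0.3 m, from -1 to 1, a list of three; "rot": the turn, a rotation vector about the tool's x, y, z each as a share of 60 degrees, from -1 to 1, a list of three; "hand": the opening, from -1 (shut) to 1 (fully open). A call has 1 to 8 rows; each row shifts and turns the commanded pose from where the row before left it, along the tool's axes as they then stand; what a row does not reach is not made up. A row lasts 1/8 s, in which the tool goes at most 62.5 mm and 10.7 degrees, less where a joint would pass 70% of its speed; a pose out of reach is approached as far as the arm can. A call with a number of a shift or a turn outside -1 to 1 is refused whole. A call with a gripper value outside its range is refused whole. The fingers move at their own pace and stop on an object; "force" is the grip in N (left out, the last holds). Time passes only in rows, so rows that do not move let the fingers close. It gives the time, the measured TCP pose, the force, the opening and the grip force at its end, in the units of the state.
- status.get_state(): the state, without advancing time (a new reading comes with each control period).
- get_image(name): name is "side" or "top"; returns a dict with "pixels" (480x640x3 uint8, red, green, blue), "fovy" (degrees; the focal length in pixels is half the picture's height over the tangent of half this angle, whatever the lens; pixels are square), "cx", "cy" (the principal point, pixels), "dist" ([k1, k2, p1, p2, k3] as OpenCV has them; the pictures are not rectified), "origin" and "orientation" of the camera in the world. Camera axes: x right, y down, z forward; pixel columns grow to the right and rows downward; lengths in m; the calibration is good to about 2 mm. A picture is of the moment at which its call begins. There is no depth.
- job.sign_off(): hands the job in; it is judged then, once.
The state is a dict: "clock": time; "qpos": joint angles; "qd": joint speeds; "effort": joint torques, N m; "position": TCP position; "ee_rot": TCP orientation; "contact_force": force on the tool from outside, world axes, zero at the start; "moment": the same for the moment, N m; "width": finger opening in m; "gripper_force": force on a finger pad.
Only numpy, scipy, OpenCV 4.12 (cv2) and the standard library are available. Lean on these libraries where they do the work, as an engineer would, in place of code of your own. Each camera call takes 0.05 s, during which the arm holds its last target. There are 200 camera calls.

## Working session

There is one attempt and no reset: what is moved stays moved. The work goes in short steps, Python scripts to look and compute and a tool call to move; the robot and the scene stay as the last step left them, time stands still between calls to the robot, and variables do not carry over. Pictures are saved under pics/ and viewed, at most 10 in all, crops included, and the job is handed in when it is done.

Besides the shell and the picture viewer there is one more tool, called as a command line: name --argument value ..., lists and objects as JSON in quotes. apply_moves: Moves the arm, as the interface text tells. Its arguments: {"type":"object","properties":{"xyz":{"type":"array","items":{"type":"array","items":{"type":"number","minimum":-1,"maximum":1}}},"rot":{"type":"array","items":{"type":"array","items":{"type":"number","minimum":-1,"maximum":1}}},"hand":{"type":"array","items":{"type":"number"}},"force":{"type":"number"}},"required":["xyz","rot","hand"]}

```bash
mkdir -p pics; ls; python3 - <<'E'
from rig import status,get_image
import cv2
for n in("side","top"):
    d=get_image(n); cv2.imwrite(f"pics/{n}0.png",d["pixels"][:,:,::-1])
    print(n,{k:v for k,v in d.items() if k!="pixels"})
s=status.get_state();print(s)
E
```

```text
pics
side {'fovy': 49.97551458877683, 'cx': 323.3304361184141, 'cy': 245.22037480848468, 'dist': array([-0.08879421,  0.        ,  0.        ,  0.        ,  0.        ]), 'origin': array([ 0.53074629, -0.7801287 ,  0.65153483]), 'orientation': array([-0.48309028,  0.87537449, -0.00617895,  0.01746725])}
top {'fovy': 43.317074747225654, 'cx': 329.8237611387779, 'cy': 241.08200999290605, 'dist': array([-0.13014263,  0.        ,  0.        ,  0.        ,  0.        ]), 'origin': array([0.45215684, 0.05082898, 1.38386074]), 'orientation': array([ 0.0271845 , -0.70546735,  0.70658359, -0.04812953])}
{'clock': 0.1, 'qpos': array([-1.27598612e+00,  2.76576977e-01,  1.50602387e+00,  2.62136029e-05,
        1.36072904e+00, -1.20975459e-01]), 'qd': array([-4.72519316e-05,  3.50472962e-05, -1.95089540e-03,  1.22442396e-03,
       -1.94816963e-03,  3.44685892e-04]), 'effort': array([ 3.77606593e-04, -4.17700481e+01, -2.46405798e+01, -4.79065329e-04,
        5.84499969e-03, -1.16059674e-06]), 'position': array([ 0.23212241, -0.52553551,  0.23049353]), 'ee_rot': array([-8.66447394e-04,  9.78468200e-01,  2.06395803e-01, -6.26346948e-05]), 'contact_force': array([-0.09014479, -0.09417195,  1.81663574]), 'moment': array([-0.0400076 , -0.00406913, -0.02484663]), 'gripper_force': 0.0, 'width': 0.08525262122364209}
```

View pics/side0.png

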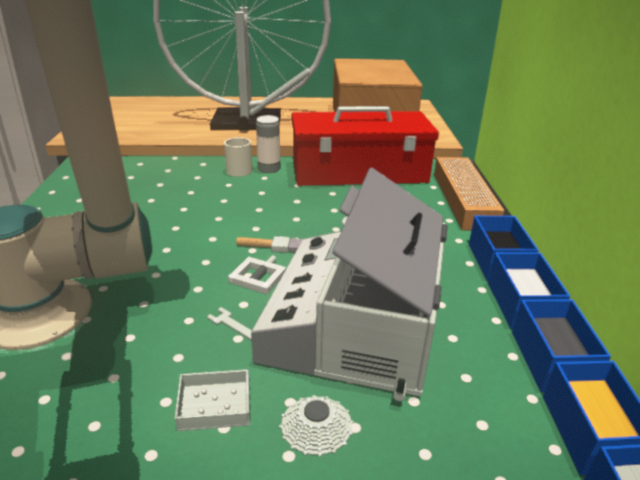

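View pics/top0.png

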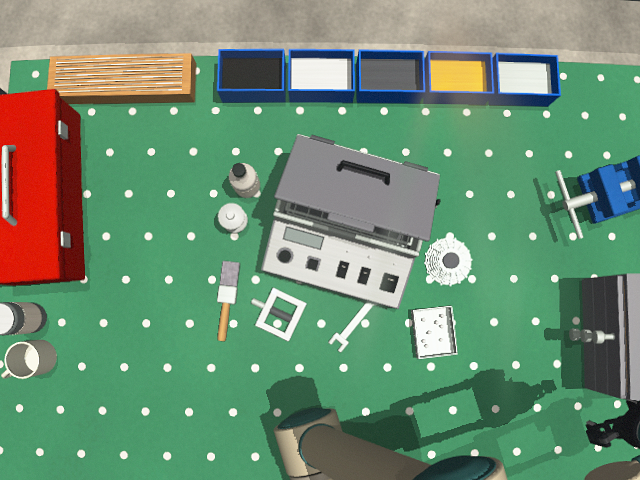

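The side view shows the cleaner at about (350,310) with its lid open. In the top view it is at about (350,220): start button (285,255), stop (313,263), sweep (343,268), heater (364,275), mains (389,282). I'll enlarge both to get accurate pixel positions.

```bash
python3 - <<'E'
import cv2
a=cv2.imread("pics/top0.png")[125:315,225:465]
b=cv2.imread("pics/side0.png")[165:410,240:460]
cv2.imwrite("pics/topc.png",cv2.resize(a,None,fx=3.33,fy=3.1579*1,interpolation=3) if 0 else cv2.resize(a,(720,570),interpolation=2))
cv2.imwrite("pics/sidec.png",cv2.resize(b,(528,588),interpolation=2))
E
```

```text
(no output)
```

View pics/topc.png

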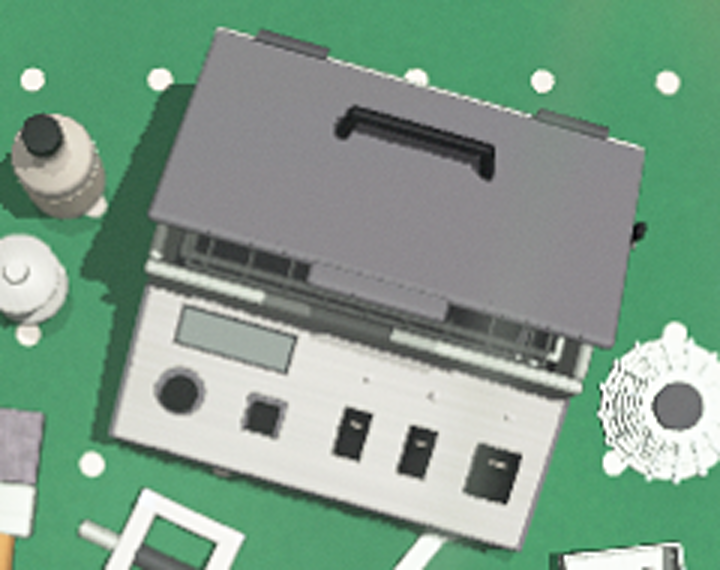

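View pics/sidec.png

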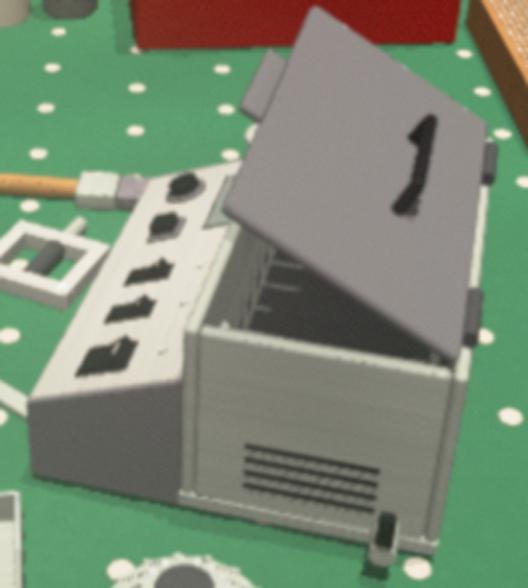

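The top crop puts start at (180,392), stop (264,416), sweep (352,434), heater (417,452) and mains (492,473), with the lid corners at (152,216), (612,346), (643,148) and (219,29). The side crop shows the same parts. Next I'll fit the pose.

```bash
cat > h.py <<'E'
import numpy as np,cv2
from scipy.spatial.transform import Rotation as R
from scipy.optimize import least_squares
CAM={"side":(49.97551458877683,323.3304361184141,245.22037480848468,-0.08879421,[0.53074629,-0.7801287,0.65153483],[-0.48309028,0.87537449,-0.00617895,0.01746725]),
"top":(43.317074747225654,329.8237611387779,241.08200999290605,-0.13014263,[0.45215684,0.05082898,1.38386074],[0.0271845,-0.70546735,0.70658359,-0.04812953])}
def proj(n,P):
    f,cx,cy,k,o,q=CAM[n]; F=240/np.tan(np.radians(f/2))
    r=R.from_quat(q,scalar_first=True).inv()
    p=cv2.projectPoints(np.atleast_2d(r.apply(np.atleast_2d(P)-o)),np.zeros(3),np.zeros(3),np.array([[F,0,cx],[0,F,cy],[0,0,1]]),np.array([k,0,0,0,0.]))[0]
    return p[:,0]
def world(p,P): # p: X,Y,yaw
    return R.from_euler('z',p[2]).apply(np.atleast_2d(P))+[p[0],p[1],0]
S=np.radians(22.25); U=np.array([np.cos(S),0,np.sin(S)]); N=np.array([-np.sin(S),0,np.cos(S)])
def panel(u,y,h): return np.array([-.09,0,.0975])+U*u+N*h+[0,y,0]
def lid(xh,a,d,y,h): return np.array([xh-d*np.cos(a)+h*np.sin(a),y,.171+d*np.sin(a)+h*np.cos(a)])
def pix(n,c):
    c=np.array(c,float); return (c+.5)/3-.5+[225,125] if n=="top" else (c+.5)/2.4-.5+[240,165]
E
cat > fit.py <<'E'
from h import *
C=[(-.145,.155,.075),(-.145,-.155,.075)]
K=[panel(-.01,.112,.013),panel(-.01,.05,.013)]+[panel(-.01,y,.006) for y in(-.014,-.062,-.118)]
obs={"top":([(110,436),(521,549)],[(180,392),(264,416),(352,434),(417,452),(492,473)],[(152,216),(612,346),(643,148),(219,29)]),
"side":([None,(30,402)],[(187,184),(166,225),(150,271),(131,309),(108,356)],[(314,8),(224,207),(455,358),(488,124)])}
def res(p,full=False):
    L=[lid(p[3],p[4],.178,.153,.005),lid(p[3],p[4],.178,-.153,.005),lid(p[3],p[4],0,-.153,.005),lid(p[3],p[4],0,.153,.005)]
    out=[]
    for n in obs:
        pts=C+K+L; o=sum(obs[n],[])
        m=[i for i in range(len(o)) if o[i]]
        out.append((proj(n,world(p,[pts[i] for i in m]))-pix(n,[o[i] for i in m])))
    return out if full else np.concatenate(out).ravel()
r=least_squares(res,[.6,0,0-.25,.13,.7],loss='soft_l1')
print(r.x.round(4)); np.set_printoptions(precision=1,suppress=True)
for o in res(r.x,True):print(o.T)
E
python3 fit.py
```

```text
[ 0.6282 -0.0278 -0.2739  0.1368  0.5023]
[[-0.2  0.7  0.1  0.3  0.3  0.3  0.5 -2.3  0.8  1.  -0.8]
 [-0.6  0.2  0.2  0.   1.1  1.2  1.2  1.6  2.  -0.2 -0.6]]
[[ 0.9  0.5  1.1 -0.2  0.2  0.  -1.  -0.2  6.4  2.6]
 [ 0.6 -2.  -2.9 -0.4 -0.8 -0.7 -2.2 -1.8  1.5  0.4]]
```

```bash
sed -i 's/lid(p\[3\],p\[4\],0,/lid(p[3],p[4],p[5],/g; s/,.7\],loss/,.7,0.0],loss/' fit.py; python3 fit.py
cat >> h.py <<'E'
def cz(n,u,v,z):
    "pixel ray at height z"
    f,cx,cy,k,o,q=CAM[n]; F=240/np.tan(np.radians(f/2))
    d=cv2.undistortPoints(np.array([[[u,v]]],float),np.array([[F,0,cx],[0,F,cy],[0,0,1]]),np.array([k,0,0,0,0.]))[0,0]
    w=R.from_quat(q,scalar_first=True).apply([*d,1]); return np.array(o)+w*(z-o[2])/w[2]
E
python3 -c "
from h import *
for nm,u,v,z in [('bottle/hubtop',243,170,.17),('hub?',232,217,.1),('cass',449,261,.03),('tray',433,331,.03)]: print(nm,cz('top',u,v,z).round(3))"
```

```text
[ 0.6281 -0.0284 -0.2781  0.1401  0.4846  0.0082]
[[-0.1  0.6  0.3  0.4  0.3  0.3  0.6 -1.6  0.9  1.4 -0.7]
 [-0.9  0.4 -0.1 -0.1  1.1  1.3  1.4  0.6  1.6  1.6  0.5]]
[[ 0.6  0.7  1.2 -0.1  0.1 -0.2  0.1  0.5  3.6  1.2]
 [ 0.6 -1.9 -2.8 -0.3 -0.8 -0.7 -0.6  0.2 -0.6 -1.3]]
bottle/hubtop [0.728 0.192 0.17 ]
hub? [0.641 0.222 0.1  ]
cass [ 0.551 -0.26   0.03 ]
tray [ 0.394 -0.221  0.03 ]
```

Pose fit: cleaner at (0.628, -0.028), yaw -0.278, lid angle about 0.485. I'll rise, turn the tool to the machine's heading and travel above the lid.

apply_moves --xyz '[[0,0,-0.15],[0,0,-0.15],[0,0,0],[0,0,0],[0,0,0],[0,0,0],[0.08,-0.175,0],[0.08,-0.175,0]]' --rot '[[0,0,0],[0,0,0],[0,0,0.166],[0,0,0.166],[0,0,0.166],[0,0,0.166],[0,0,0],[0,0,0]]' --hand '[-1,-1,-1,-1,-1,-1,-1,-1]'

```text
clock: 1.1
position: [0.3078, -0.4376, 0.3205]
ee_rot: [-0.001, 0.99, -0.14, -0.0]
contact_force: [0.8, -0.9, -0.3]
width: -0.0
gripper_force: 0.0
```

apply_moves --xyz '[[0.08,-0.175,0],[0.08,-0.175,0],[0.08,-0.175,0],[0.08,-0.175,0],[0.08,-0.175,0],[0.08,-0.175,0],[0.08,-0.175,0],[0,0,0]]' --rot '[[0,0,0],[0,0,0],[0,0,0],[0,0,0],[0,0,0],[0,0,0],[0,0,0],[0,0,0]]' --hand '[-1,-1,-1,-1,-1,-1,-1,-1]'

```text
clock: 2.1
position: [0.5721, -0.1281, 0.3201]
ee_rot: [-0.001, 0.991, -0.137, -0.0]
contact_force: [-0.6, -0.6, -1.1]
width: -0.0002
gripper_force: 0.0
```

```bash
cat >> h.py <<'E'
PO=[.6281,-.0284,-.2781]
def delta(target,yaw=None,tilt=0,quiet=False):
    "target TCP in cleaner frame + tool tilt (rad, leaning to panel normal); print offset in tool axes, shares"
    from rig import status
    s=status.get_state(); r=R.from_quat(s["ee_rot"],scalar_first=True)
    t=world(PO,target)[0]; a=PO[2]
    want=R.from_euler('z',a)*R.from_euler('y',-tilt)*R.from_euler('x',np.pi)
    dr=(r.inv()*want).as_rotvec()
    print("t",round(s["clock"],2),"pos",s["position"].round(4),"F",s["contact_force"].round(1),"clr",(R.from_euler('z',-a).apply(s["position"]-[PO[0],PO[1],0])).round(4))
    print(" shift/.3",(r.inv().apply(t-s["position"])/.3).round(3)," rot",(dr/np.radians(60)).round(3), "in final axes",(want.inv().apply(t-s["position"])/.3).round(3))
E
python3 -c "
from h import *
delta([.027,0,.29])"
```

```text
t 2.1 pos [ 0.5721 -0.1281  0.3201] F [-0.6 -0.6 -1.1] clr [-0.0265 -0.1112  0.3201]
 shift/.3 [ 0.18  -0.37   0.101]  rot [-0.001  0.001  0.004] in final axes [ 0.178 -0.371  0.1  ]
```

apply_moves --xyz '[[0.06,-0.124,0],[0.06,-0.124,0],[0.06,-0.124,0],[0,0,0.12],[0,0,0.08],[0,0,0.06],[-0.005,0,0.05],[-0.01,0,0.05]]' --rot '[[0,0,0],[0,0,0],[0,0,0],[0,0,0],[0,0,0],[0,0,0],[0,0,0],[0,0,0]]' --hand '[-1,-1,-1,-1,-1,-1,-1,-1]'

```text
clock: 3.1
position: [0.6483, -0.0387, 0.2131]
ee_rot: [0.0, 0.99, -0.14, 0.0]
contact_force: [-0.8, 0.1, 3.1]
width: -0.0001
gripper_force: 1.1
```

```bash
python3 -c "
from h import *
delta([.010,0,.176])"
```

```text
t 3.1 pos [ 0.6483 -0.0387  0.2131] F [-0.8  0.1  3.1] clr [ 0.0222 -0.0043  0.2131]
 shift/.3 [-0.041 -0.014  0.124]  rot [ 0.    -0.001 -0.002] in final axes [-0.041 -0.014  0.124]
```

apply_moves --xyz '[[-0.012,0,0.035],[-0.01,0,0.03],[-0.008,0,0.025],[-0.005,0,0.02],[0,0,0.01],[0,0,0.008],[0,0,0.005],[0,0,0]]' --rot '[[0,0,0],[0,0,0],[0,0,0],[0,0,0],[0,0,0],[0,0,0],[0,0,0],[0,0,0]]' --hand '[-1,-1,-1,-1,-1,-1,-1,-1]'

```text
clock: 4.1
position: [0.6382, -0.0347, 0.176]
ee_rot: [-0.0, 0.99, -0.139, 0.0]
contact_force: [-3.6, 0.5, 11.2]
width: -0.0001
gripper_force: 6.0
```

```bash
python3 - <<'E'
from h import *
delta([.010,0,.176])
E
```

```text
t 4.1 pos [ 0.6382 -0.0347  0.176 ] F [-3.6  0.5 11.2] clr [ 0.0114 -0.0033  0.176 ]
 shift/.3 [-0.005 -0.011 -0.   ]  rot [-0.    -0.001 -0.001] in final axes [-0.005 -0.011 -0.   ]
```

apply_moves --xyz '[[0,0,-0.1],[0,0,-0.15],[-0.15,0,0],[-0.1,0,0]]' --rot '[[0,0,0],[0,0,0],[0,0,0],[0,0,0]]' --hand '[-1,-1,-1,-1]'

```text
clock: 4.6
position: [0.5648, -0.0137, 0.2486]
ee_rot: [-0.0, 0.99, -0.139, -0.0]
contact_force: [0.0, 0.4, -0.1]
width: -0.0001
gripper_force: 0.0
```

```bash
python3 - <<'E'
from h import *
from rig import get_image
import cv2
delta(panel(.005,-.118,.06),tilt=S)
# re-fit of panel parts is possible now; make crops for a check of the lid and panel
a=get_image("side")["pixels"][:,:,::-1][165:410,240:460]; cv2.imwrite("pics/side1.png",cv2.resize(a,(660,600)[:2] if 0 else (528,588),interpolation=2))
# predicted crop pixels of rocker ridges/far ends
for n,f,o in(("top",3,(225,125)),("side",2.4,(240,165))):
  for nm,P in (("mainsRidge",panel(-.01,-.118,.005)),("mainsNearEdge",panel(-.026,-.118,.005)),("mainsFarEdge",panel(-.01+.0147,-.118,.0112)),("mark",panel(-.01+.0096,-.118,.009)),("heatmark",panel(-.01+.009,-.062,.0088)),("sweepmark",panel(-.01+.009,-.014,.0088))):
    print(n,nm,((proj(n,world(PO,P))[0]-o+.5)*f-.5).round(0))
E
```

```text
t 4.6 pos [ 0.5648 -0.0137  0.2486] F [ 0.   0.4 -0.1] clr [-0.0649 -0.0033  0.2486]
 shift/.3 [-0.143  0.383  0.312]  rot [ 0.     0.372 -0.001] in final axes [-0.251  0.382  0.235]
top mainsRidge [494. 477.]
top mainsNearEdge [487. 497.]
top mainsFarEdge [500. 461.]
top mark [498. 466.]
top heatmark [422. 446.]
top sweepmark [356. 427.]
side mainsRidge [108. 355.]
side mainsNearEdge [ 88. 358.]
side mainsFarEdge [123. 346.]
side mark [118. 349.]
side heatmark [141. 302.]
side sweepmark [159. 265.]
```

View pics/side1.png

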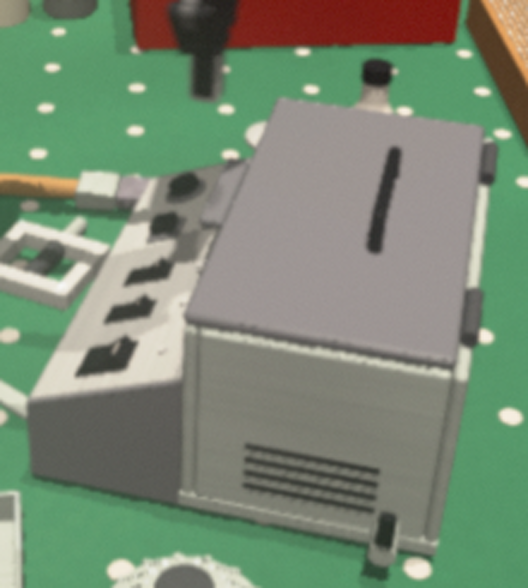

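The lid is shut flush, and the predicted rocker marks match the image within about 1 px. Next I'll tilt the tool square to the panel and go above mains.

apply_moves --xyz '[[0,0,0],[0,0,0],[0,0,0],[-0.1,0.125,0],[-0.1,0.125,0],[-0.05,0.13,0.05],[0,0,0.1],[0,0,0.08]]' --rot '[[0,0.124,0],[0,0.124,0],[0,0.124,0],[0,0,0],[0,0,0],[0,0,0],[0,0,0],[0,0,0]]' --hand '[-1,-1,-1,-1,-1,-1,-1,-1]'

```text
clock: 5.65
position: [0.4928, -0.1126, 0.1551]
ee_rot: [0.027, 0.971, -0.138, 0.191]
contact_force: [0.3, 0.3, 0.3]
width: 0.0
gripper_force: 0.0
```

```bash
python3 - <<'E'
from h import *
from rig import get_image
import cv2
delta(panel(.005,-.118,.005),tilt=S)
A=get_image("side")["pixels"][:,:,::-1][230:380,240:370]; B=get_image("top")["pixels"][:,:,::-1][225:325,250:430]
A=cv2.resize(A,None,fx=3,fy=3,interpolation=2); B=cv2.resize(B,(398,221)); B=cv2.copyMakeBorder(B,0,450-221,0,0,0)
cv2.imwrite("pics/c2.png",cv2.hconcat([A,B]))
E
```

```text
t 5.65 pos [ 0.4928 -0.1126  0.1551] F [0.3 0.3 0.3] clr [-0.107  -0.1181  0.1551]
 shift/.3 [-0.004 -0.     0.183]  rot [ 0.001 -0.    -0.003] in final axes [-0.004 -0.     0.183]
```

View pics/c2.png

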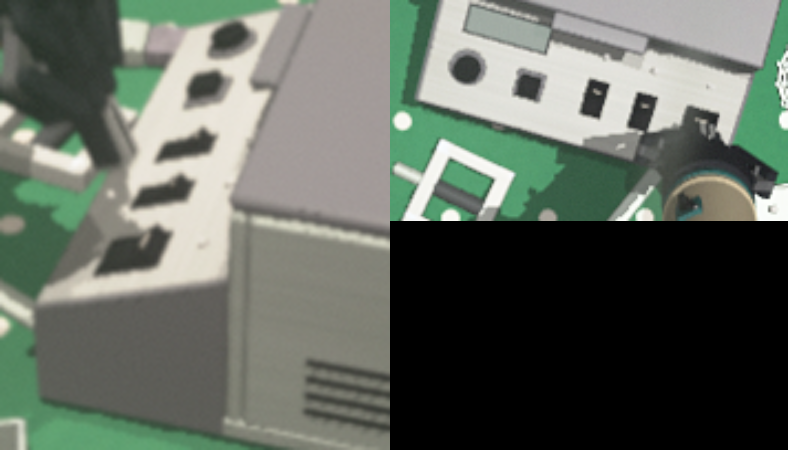

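The picture shows the fingertip above the mains rocker at crop (125,160), clear of the lid tab. I'll press it now.

apply_moves --xyz '[[0,0,0.1],[0,0,0.05],[0,0,0.01],[0,0,0.01],[0,0,0.01],[0,0,0.008],[0,0,0],[0,0,0]]' --rot '[[0,0,0],[0,0,0],[0,0,0],[0,0,0],[0,0,0],[0,0,0],[0,0,0],[0,0,0]]' --hand '[-1,-1,-1,-1,-1,-1,-1,-1]'

```text
clock: 6.75
position: [0.5142, -0.1176, 0.1059]
ee_rot: [0.027, 0.971, -0.137, 0.193]
contact_force: [-8.3, 4.0, 16.7]
width: -0.0004
gripper_force: 9.3
```

```bash
python3 - <<'E'
from h import *
delta(panel(.005,-.118,.005),tilt=S)
E
```

```text
t 6.75 pos [ 0.5142 -0.1176  0.1059] F [-8.3  4.  16.7] clr [-0.085  -0.1171  0.1059]
 shift/.3 [-0.009  0.003  0.003]  rot [ 0.    -0.003 -0.001] in final axes [-0.009  0.003  0.003]
```

apply_moves --xyz '[[-0.008,0,0.004],[0,0,0]]' --rot '[[0,0,0],[0,0,0]]' --hand '[-1,-1]'

```text
clock: 7.0
position: [0.5142, -0.1177, 0.1058]
ee_rot: [0.028, 0.971, -0.137, 0.195]
contact_force: [-10.7, 5.4, 24.5]
width: 0.0003
gripper_force: 13.4
```

```bash
python3 - <<'E'
from h import *
delta(panel(.005,-.118,.005),tilt=S)
E
```

```text
t 7.0 pos [ 0.5142 -0.1177  0.1058] F [-10.7   5.4  24.5] clr [-0.085  -0.1171  0.1058]
 shift/.3 [-0.009  0.003  0.003]  rot [ 0.001 -0.008 -0.001] in final axes [-0.009  0.003  0.003]
```

Mains has hit a hard stop at panel height. I'll lift and move over to the heater.

apply_moves --xyz '[[0,0,-0.08],[0,0,-0.04],[0,-0.093,0],[0,-0.094,0],[0,0,0]]' --rot '[[0,0,0],[0,0,0],[0,0,0],[0,0,0],[0,0,0]]' --hand '[-1,-1,-1,-1,-1]'

```text
clock: 7.62
position: [0.515, -0.0585, 0.1351]
ee_rot: [0.027, 0.972, -0.135, 0.192]
contact_force: [0.6, -0.9, -0.3]
width: -0.0001
gripper_force: 0.0
```

```bash
python3 - <<'E'
from h import *
from rig import get_image
import cv2
delta(panel(.005,-.062,.005),tilt=S)
A=get_image("side")["pixels"][:,:,::-1][230:380,240:370]
cv2.imwrite("pics/c3.png",cv2.resize(A,None,fx=4,fy=4,interpolation=2))
E
```

```text
t 7.62 pos [ 0.515  -0.0585  0.1351] F [ 0.6 -0.9 -0.3] clr [-0.1005 -0.06    0.1351]
 shift/.3 [0.001 0.007 0.113]  rot [-0.    -0.001  0.002] in final axes [0.001 0.007 0.113]
```

View pics/c3.png

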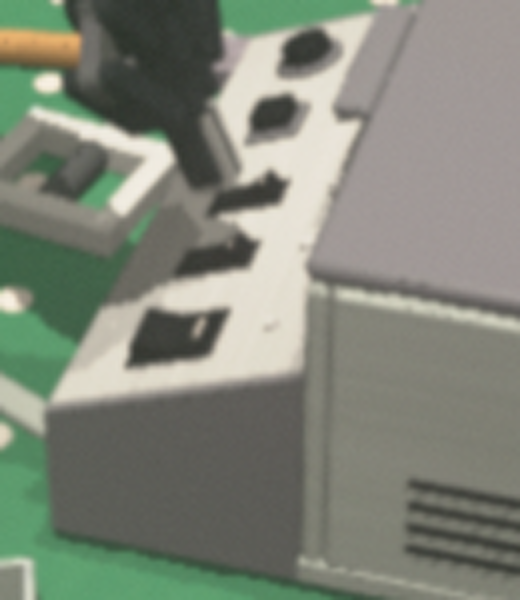

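Mains now lies with its far half down (mark at crop (198,325)), and the fingertip is above the heater. I'll press the heater.

apply_moves --xyz '[[0,0.007,0.06],[0,0,0.025],[0,0,0.008],[0,0,0.008],[0,0,0.008],[-0.003,0,0.008],[-0.004,0,0.003],[0,0,0]]' --rot '[[0,0,0],[0,0,0],[0,0,0],[0,0,0],[0,0,0],[0,0,0],[0,0,0],[0,0,0]]' --hand '[-1,-1,-1,-1,-1,-1,-1,-1]'

```text
clock: 8.68
position: [0.5267, -0.0656, 0.1048]
ee_rot: [0.028, 0.971, -0.136, 0.195]
contact_force: [-13.9, -0.5, 26.6]
width: 0.0002
gripper_force: 14.8
```

```bash
python3 - <<'E'
from h import *
delta(panel(.005,-.062,.005),tilt=S)
E
```

```text
t 8.68 pos [ 0.5267 -0.0656  0.1048] F [-13.9  -0.5  26.6] clr [-0.0873 -0.0636  0.1048]
 shift/.3 [-0.001 -0.005  0.003]  rot [ 0.001 -0.007 -0.   ] in final axes [-0.001 -0.005  0.003]
```

The heater has hit the same hard stop. I'll lift and travel to the start button.

apply_moves --xyz '[[0,0,-0.08],[-0.025,0,-0.06],[-0.025,-0.145,0],[0,-0.145,0],[0,-0.145,0],[0,-0.145,0],[0,0,0]]' --rot '[[0,0,0],[0,0,0],[0,0,0],[0,0,0],[0,0,0],[0,0,0],[0,0,0]]' --hand '[-1,-1,-1,-1,-1,-1,-1]'

```text
clock: 9.55
position: [0.5459, 0.1137, 0.1343]
ee_rot: [0.026, 0.972, -0.135, 0.192]
contact_force: [-0.6, 0.1, -0.3]
width: -0.0003
gripper_force: 0.0
```

```bash
python3 - <<'E'
from h import *
from rig import get_image
import cv2
delta(panel(-.01,.112,.013),tilt=S)
A=get_image("side")["pixels"][:,:,::-1][220:370,240:370]
cv2.imwrite("pics/c4.png",cv2.resize(A,None,fx=4,fy=4,interpolation=2))
E
```

```text
t 9.55 pos [0.5459 0.1137 0.1343] F [-0.6  0.1 -0.3] clr [-0.1181  0.1141  0.1343]
 shift/.3 [0.007 0.007 0.106]  rot [-0.002 -0.002  0.002] in final axes [0.007 0.007 0.106]
```

View pics/c4.png

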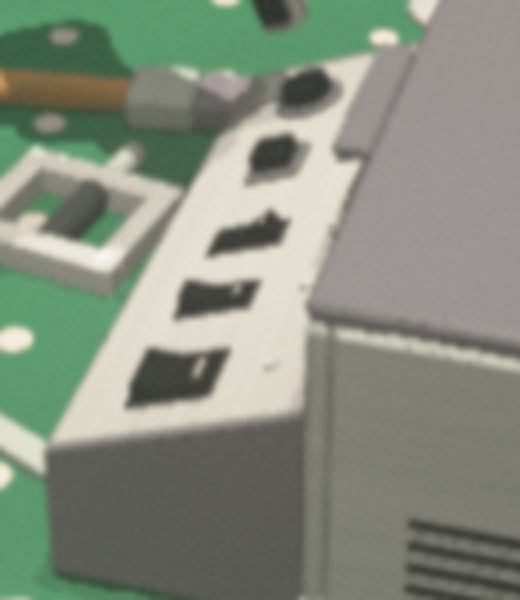

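Mains and heater are both on and sweep is still off (its raised half shows at (270,220)). I'll press start.

apply_moves --xyz '[[0.007,0.007,0.05],[0,0,0.04],[0,0,0.015],[0,0,0.01],[0,0,0.008],[0,0,0.005],[0,0,0],[0,0,0]]' --rot '[[0,0,0],[0,0,0],[0,0,0],[0,0,0],[0,0,0],[0,0,0],[0,0,0],[0,0,0]]' --hand '[-1,-1,-1,-1,-1,-1,-1,-1]'

```text
clock: 10.6
position: [0.558, 0.103, 0.1015]
ee_rot: [0.028, 0.972, -0.137, 0.191]
contact_force: [-16.1, -2.4, 22.7]
width: 0.0002
gripper_force: 13.3
```

```bash
python3 - <<'E'
from h import *
delta(panel(-.01,.112,.008),tilt=S)
E
```

```text
t 10.6 pos [0.558  0.103  0.1015] F [-16.1  -2.4  22.7] clr [-0.1035  0.1071  0.1015]
 shift/.3 [ 0.003 -0.016  0.003]  rot [ 0.003 -0.001 -0.001] in final axes [ 0.003 -0.016  0.003]
```

Fully in: a hard stop at 28 N, with the same 0.9 mm height bias as the rockers. I'll hold, then release.

apply_moves --xyz '[[0,0,0],[0,0,0],[0,0,0],[0,0,0],[0,0,0],[0,0,0],[0,0,0],[0,0,0]]' --rot '[[0,0,0],[0,0,0],[0,0,0],[0,0,0],[0,0,0],[0,0,0],[0,0,0],[0,0,0]]' --hand '[-1,-1,-1,-1,-1,-1,-1,-1]'

```text
clock: 11.6
position: [0.558, 0.103, 0.1016]
ee_rot: [0.028, 0.972, -0.137, 0.191]
contact_force: [-16.6, -2.6, 22.9]
width: -0.0001
gripper_force: 13.3
```

apply_moves --xyz '[[0,0,0],[0,0,0],[0,0,0],[0,0,-0.03],[0,0,-0.1],[0,0,-0.15],[0,0,-0.1],[0,0,0]]' --rot '[[0,0,0],[0,0,0],[0,0,0],[0,0,0],[0,0,0],[0,0,0],[0,0,0],[0,0,0]]' --hand '[-1,-1,-1,-1,-1,-1,-1,-1]'

```text
clock: 12.6
position: [0.5199, 0.1167, 0.208]
ee_rot: [0.026, 0.971, -0.137, 0.195]
contact_force: [-0.7, 0.1, 0.1]
width: -0.0002
gripper_force: 0.0
```

```bash
python3 - <<'E'
from rig import get_image
import cv2
A=get_image("side")["pixels"][:,:,::-1][150:450,170:470]
cv2.imwrite("pics/c5.png",cv2.resize(A,None,fx=2,fy=2,interpolation=2))
E
```

```text
(no output)
```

View pics/c5.png

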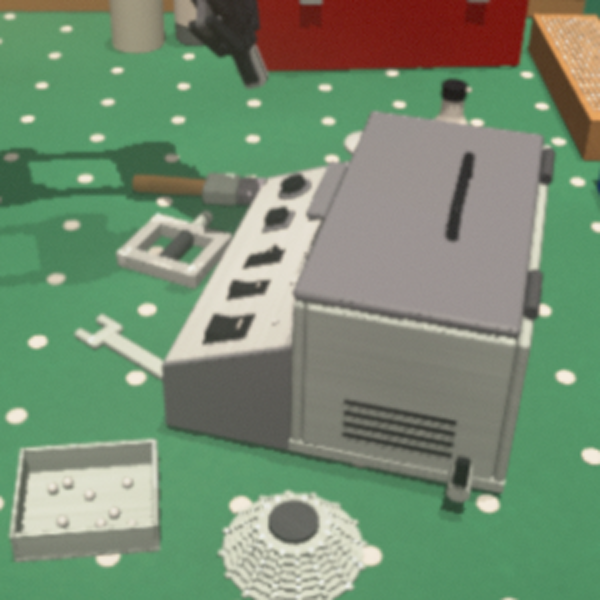

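The lid is shut, mains (228,328) and heater (248,288) are on, sweep (265,255) is off, start has sprung back out, and the bystanders have not moved. Handing in.

```bash
python3 -c "
from rig import job
print(job.sign_off())"
```

```text
the job is handed in; nothing more can be done
None
```

The job is handed in at about 12.6 s, with no verdict returned: lid shut, then mains on, then heater on, then start pressed fully in, held over a second and released. The sweep rocker, stop key and surrounding parts look untouched in the last picture.

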